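# Scan a battery pack and book it in

### The arm

A 7-joint arm with a two-finger parallel gripper is mounted at the origin on the work surface. World frame = base frame: x ahead of the robot, y to its left, z up, the work surface at z = 0. Lengths are in mm, angles in rad, forces in N, time in s.
With the tool pointing down it reaches from about 400 to 875 mm from the base axis. Payload 4.4 kg.
Tool frame: the origin (TCP) lies on the centre line of the jaws, within the pads' length; the fingertips stand 8 mm ahead of it and the grasp point (between the pads) lies 11 mm behind it (ctrl.tcp_to_tips is the distance from the TCP to the fingertips, in mm); z points along the fingers, x is the direction in which the jaws open and shut, and the axes are right-handed (so a half turn about z gives the same grasp; the last joint's range is limited). The gripper opens to 85 mm and grips with 20 to 120 N. Pads are 22 mm wide; open, the fingers measure 114 mm over their backs; the gripper's body (76 mm by 85 mm) begins 54 mm behind the grasp point. The pads swing forward as they close: fully open they stand 13 mm farther back than shut.
Start: joints at [-1.346, 0.628, 0.038, 1.517, -0.027, 0.996, -0.02], TCP at [186.343, 622.731, 239.313] pointing down, gripper open.
Joint ranges: [-3.06, 3.06], [-0.37, 2.12], [-1.25, 1.32], [0.18, 2.47], [-1.1, 4.24], [0.23, 1.98], [-2.94, 2.94]. Speed limits (rad/s): [2.57, 2.57, 3.14, 3.14, 3.14, 3.14, 3.14].

### API

Orientations are given as a unit quaternion [w, x, y, z].
In Python, from workcell import readout, cams, ctrl gives the robot as it stands.
- The arm moves only by the tool carry_out, never from a script. Its argument "increments" is text: rows parted by semicolons, each of 7 numbers parted by spaces: the shift along the tool's x, y, z in mm, then the turn, a rotation vector about the tool's x, y, z in rad, then the opening, from 0 (shut) to 1 (fully open). A call has exactly 10 rows; each row shifts and turns the commanded pose from where the row before left it, along the tool's axes as they then stand; what a row does not reach is not made up. A row lasts 1/12 s, in which the tool goes at most 41.7 mm and 7.16 degrees, less where a joint would pass 70% of its speed; a pose out of reach is approached as far as the arm can. A call with a gripper value outside its range is refused whole. The fingers move at their own pace and stop on an object; "newtons" is the grip in N (left out, the last holds). Time passes only in rows, so rows that do not move let the fingers close, or fill a call up. It gives the time, the measured TCP pose, the force and the opening at its end, in the units of the state.
- readout.get_obs(): the state, without advancing time (a new reading comes with each control period).
- cams.camera(name): name is "side" or "top"; returns the picture (420x560x3 uint8, red, green, blue); there is no depth.
- cams.calibration(name): a dict with "K" (3x3 intrinsics, pixels), "position" and "rotation" of the camera in the world. Camera axes: x right, y up, looking along -z (the intrinsics and any distortion apply to the point x, -y, -z); pixel columns grow to the right and rows downward; lengths in mm; the calibration is good to about 2 mm. A picture is of the moment at which its call begins. calibration takes no time and is no camera call.
- ctrl.sign_off(): hands the job in, once; it reports no verdict.
The state is a dict: "t": time; "joint_pos": joint angles; "qd": joint speeds; "effort": joint torques, N m; "tcp_pos": TCP position; "ee_rot": TCP orientation; "contact_force": force on the tool from outside, world axes, zero at the start; "torque": the same for the moment, N m; "opening": finger opening in mm.
Only numpy, scipy, OpenCV 4.12 (cv2) and the standard library are available. Lean on these libraries where they do the work, as an engineer would, in place of code of your own. Each camera call takes 0.05 s, during which the arm holds its last target.

### The job

Book in the black battery pack: stand it upright inside the white outlined rectangle in front of the bench scanner, with its white label facing the scanner's red window, and let go. With the pack standing there, squeeze the scanner's orange trigger right in for about half a second and release it so that it springs back. Then stand the pack upright in the wooden tray with the green floor and let go; set it down gently each time, do not let it topple, and leave everything else on the bench where it is.

Things in the scene. Friction and masses are not known exactly. Their poses are not given: they have to be found in the camera images.
- pack_center (a point): centre of the black battery pack, a loose block standing upright on the bench, 70 mm wide (its x), 30 thick (its y), 85 high (its z, up; centre 42.5 above its underside), 0.15 to 0.31 kg. The white label with black bars is on the broad face on its -y side. Grip it from above across the 30 mm.
- pack_label (a point): point on the label face of the pack, 15 mm from the pack's centre along the pack's -y, same height as the centre.
- scanner: grey pistol-shaped code scanner clamped on its side on a low steel stand, fixed, at most 85 mm high; origin on the bench below mid-barrel. Barrel level along its y (120 mm, 50 to 62 wide), axis 55 mm up, looks along +y. Grip level too, sticks out along -x (towards the robot), x -20 to -138 mm, back face y -51, front face y -19, z 41 to 69 mm; bare bench below it.
- window (a point): centre of the scanner's dark red window, at the +y end of the barrel (x 0, y 75 mm, z 55 mm from the scanner's origin).
- scan_spot (a point): centre of the white outlined rectangle (100 mm along x, 60 along y) on a thin black plate before the window, on the plate's top 3 mm above the bench, 145 mm from the scanner's origin along its +y. Axes parallel to the scanner's. A pack with the scanner's yaw has its label facing the window.
- trigger (a joint): orange trigger on the front (+y) side of the grip, upright hinge pin beside the barrel (x -32, y -13 mm from the scanner origin), free end 52 mm from the pin towards the grip's foot. 0 rad = released (springs back by itself), 0.40 = squeezed to its stop, moving to -y. 40 mm from the pin it takes 2 N to start, 7 N at the stop; the scanner fires from 0.28 rad on.
- trigger_face (a point): point on the outer face of the trigger, 40 mm from its pin, 55 mm above the bench; it moves about 16 mm towards the grip in a full squeeze. The trigger is 8 mm thick and 18 mm high.
- squeeze (a point): fixed point of the scanner (x -72, y -31, z 55 mm from its origin), about midway between the grip's back face and the trigger's outer face when squeezed right in (then about 43 mm apart; 58 mm released). Two fingers pointing down, centred here and closing along the scanner's y, squeeze the trigger fully against the grip.
- tray_green: fixed open wooden tray with a green floor, 120 x 120 mm outside, 108 x 108 mm inside, rim 32 mm above the bench, floor top 8 mm above the bench; origin on the bench under its centre.
- tray_red: the same tray with a red floor, for rejects; not to be used. The two trays may change places.
- phone: black dead phone lying flat, 72 x 146 x 8 mm, bystander; origin under its centre.
- cell: thin black phone battery, 40 x 85 x 6 mm, lying flat in the red tray, bystander; origin under its centre.
- screwdriver: yellow-handled screwdriver, 160 mm long, lying on the bench, bystander.
- tape: roll of amber tape, 76 mm across, 20 mm high, bystander; origin under its centre.
- jar: small jar with a blue cap, 52 mm across, 60 mm high, bystander; origin under its centre.
- mug: white mug, 76 mm across, 85 mm high, bystander; origin under its centre.
- pry: blue flat opening stick, 140 mm long, lying on the bench, bystander.
- pack: the pack itself: same axes, origin under its centre on its underside.

How it is judged (in metres and radians):
On the way, in this order (a step that is already met when the one before it is completed fails the run):
1. the pack stands upright in the outlined rectangle, label facing the window (centre within 20 mm in x, 14 mm in y; yaw within 0.35 rad), let go, trigger not squeezed (x of pack_center in the frame of scan_spot between -0.02 and 0.02 m and y of pack_center in the frame of scan_spot between -0.014 and 0.014 m and z of pack_center in the frame of scan_spot between 0.037 and 0.048 m and y of pack_label in the frame of scan_spot below -0.002 m and angle between the y axis of pack_center and the y axis of scan_spot, either way round below 0.35 rad and angle between pack_center's own z axis and vertical below 0.12 rad and linear speed of pack below 0.03 m/s and contact force between the fingers and pack below 0.1 N and value of joint trigger below 0.1 rad), for 0.2 s.
2. the trigger is squeezed to 0.28 rad or more while the pack stands there (x of pack_center in the frame of scan_spot between -0.02 and 0.02 m and y of pack_center in the frame of scan_spot between -0.014 and 0.014 m and z of pack_center in the frame of scan_spot between 0.037 and 0.048 m and y of pack_label in the frame of scan_spot below -0.002 m and angle between the y axis of pack_center and the y axis of scan_spot, either way round below 0.35 rad and angle between pack_center's own z axis and vertical below 0.12 rad and value of joint trigger above 0.28 rad), for 0.3 s.
3. the trigger has sprung back while the pack still stands there (x of pack_center in the frame of scan_spot between -0.02 and 0.02 m and y of pack_center in the frame of scan_spot between -0.014 and 0.014 m and z of pack_center in the frame of scan_spot between 0.037 and 0.048 m and y of pack_label in the frame of scan_spot below -0.002 m and angle between the y axis of pack_center and the y axis of scan_spot, either way round below 0.35 rad and angle between pack_center's own z axis and vertical below 0.12 rad and value of joint trigger below 0.06 rad), for 0.1 s.
At the end, for the whole second after the job is handed in: The pack stands upright (tilt under 0.12 rad) on the floor of the green tray, its centre within 50 mm of the tray centre along both tray axes, at rest and let go; the trigger is released (under 0.06 rad) (x of pack_center in the frame of tray_green between -0.05 and 0.05 m and y of pack_center in the frame of tray_green between -0.05 and 0.05 m and z of pack_center in the frame of tray_green between 0.045 and 0.056 m and angle between pack_center's own z axis and vertical below 0.12 rad and linear speed of pack below 0.03 m/s and contact force between the fingers and pack below 0.1 N and value of joint trigger below 0.06 rad); the robot touches nothing.
It fails at once if the pack is tipped over (more than 0.6 rad) (angle between pack_center's own z axis and vertical above 0.6 rad).
It fails at once if the pack is dropped or thrown (faster than 0.6 m/s out of the fingers) (linear speed of pack above 0.6 m/s and contact force between the fingers and pack below 0.1 N).
It fails at once if a bystander is moved by more than 30 mm (distance of any of phone, cell, screwdriver, tape, jar, mug, pry from where it was at the start of the episode above 0.03 m).
It also fails if it takes over 72 s, if anything falls off the work surface, if the arm or the gripper's body presses on something with over 40 N, if the wrist force passes 120 N, or if a joint passes its speed limit or range.

## Working session

There is one attempt and no reset: what is moved stays moved. The work goes in short steps, Python scripts to look and compute and a tool call to move; the robot and the scene stay as the last step left them, time stands still between calls to the robot, and variables do not carry over. Pictures are saved under pics/ and viewed, and the job is handed in when it is done.

Besides the shell and the picture viewer there is one more tool, called after "Call:" as a command line: name --argument value ..., lists and objects as JSON in quotes. carry_out: Moves the arm, as the interface text tells. Its arguments: {"type":"object","properties":{"increments":{"type":"string"},"newtons":{"type":"number"}},"required":["increments"]}

```bash
mkdir -p pics; ls; python3 - <<'E'
from workcell import readout, cams, ctrl
import cv2
print(readout.get_obs())
for n in("top","side"):
    im=cams.camera(n); cv2.imwrite(f"pics/{n}0.png",im[:,:,::-1]); print(n,cams.calibration(n))
print(ctrl.tcp_to_tips)
E
```

```text
pics
{'t': 0.0, 'joint_pos': array([-1.34580416,  0.62932882,  0.03844295,  1.51839979, -0.02699712,
        0.99630068, -0.02004101]), 'qd': array([ 8.57268119e-05, -1.96615270e-05, -1.51635858e-04, -8.03875024e-04,
       -2.99807554e-04, -5.58335147e-05, -1.04028556e-03]), 'effort': array([-1.05464009e-03, -5.63398111e+01,  1.22589670e+00, -1.93452626e+01,
        1.09190232e-02,  1.08587416e-02, -5.39411843e-06]), 'tcp_pos': array([186.15677709, 622.11840824, 238.39015288]), 'ee_rot': array([ 5.84139135e-04,  8.02106381e-01,  5.97180403e-01, -7.60942192e-04]), 'contact_force': array([-0.38467503,  0.22651326, -0.54480056]), 'torque': array([ 0.01992882,  0.0288926 , -0.0217961 ]), 'opening': 85.48893446738283}
top {'K': array([[437.14069784,   0.        , 286.02731484],
       [  0.        , 437.14069784, 206.18481096],
       [  0.        ,   0.        ,   1.        ]]), 'position': array([ 425.39131833,  -59.99580366, 1082.31300778]), 'rotation': array([ 0.71124229,  0.05393059, -0.05148202, -0.69898176])}
side {'K': array([[485.34135388,   0.        , 273.07118902],
       [  0.        , 485.34135388, 212.10074698],
       [  0.        ,   0.        ,   1.        ]]), 'position': array([405.18237708, 887.62507387, 959.99543983]), 'rotation': array([-0.07471259, -0.03221313,  0.39579195,  0.91472896])}
8.0
```

View pics/top0.png

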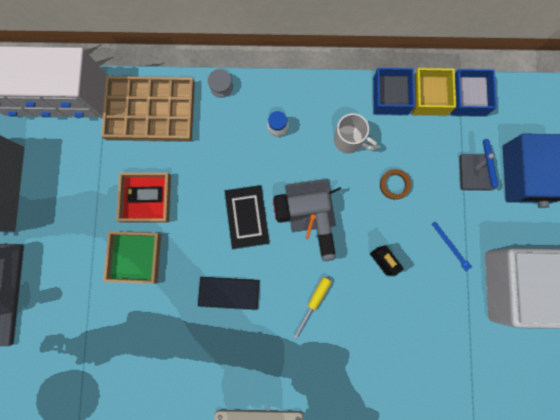

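View pics/side0.png

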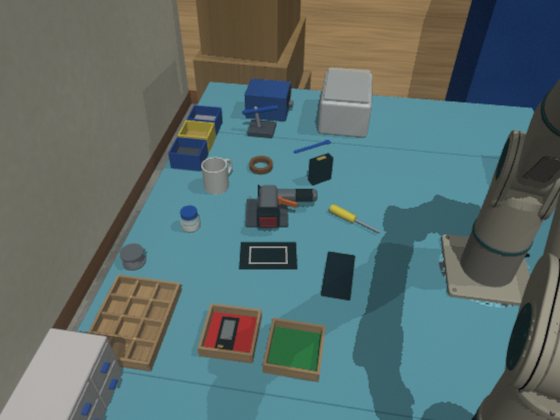

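```bash
cat > h.py <<'E'
import numpy as np, cv2
from scipy.spatial.transform import Rotation as R
from workcell import readout, cams, ctrl
def cal(n):
    c=cams.calibration(n); q=c['rotation']; return c['K'],np.array(c['position']),R.from_quat([q[1],q[2],q[3],q[0]]).as_matrix()
def ray(n,u,v):
    K,p,M=cal(n); d=np.linalg.inv(K)@np.array([u,v,1.]); return p,M@np.array([d[0],-d[1],-d[2]])
def plane(n,u,v,z):
    p,d=ray(n,u,v); return p+d*(z-p[2])/d[2]
def proj(n,P):
    K,p,M=cal(n); c=M.T@(np.array(P,float)-p); q=K@np.array([c[0],-c[1],-c[2]]); return q[:2]/q[2]
def tri(a,b):
    p1,d1=ray('top',*a); p2,d2=ray('side',*b); s=np.linalg.lstsq(np.c_[d1,-d2],p2-p1,rcond=None)[0]
    A=p1+s[0]*d1;B=p2+s[1]*d2; return (A+B)/2,np.linalg.norm(A-B)
E
python3 - <<'E'
from h import *
print(plane('top',254,416,0), proj('top',[0,0,0]),proj('side',[0,0,0]))
t=cv2.imread('pics/top0.png');s=cv2.imread('pics/side0.png')
def z(im,x,y,w,h,f,n): cv2.imwrite(f'pics/{n}.png',cv2.resize(im[y:y+h,x:x+w],None,fx=f,fy=f,interpolation=cv2.INTER_CUBIC))
z(t,220,170,200,130,4,'tz1'); z(s,230,140,160,130,4.6,'sz1')
E
```

```text
[91.30460279 11.29262782  0.        ] [257.77127738 458.09697813] [484.49288809 268.56344582]
```

View pics/tz1.png

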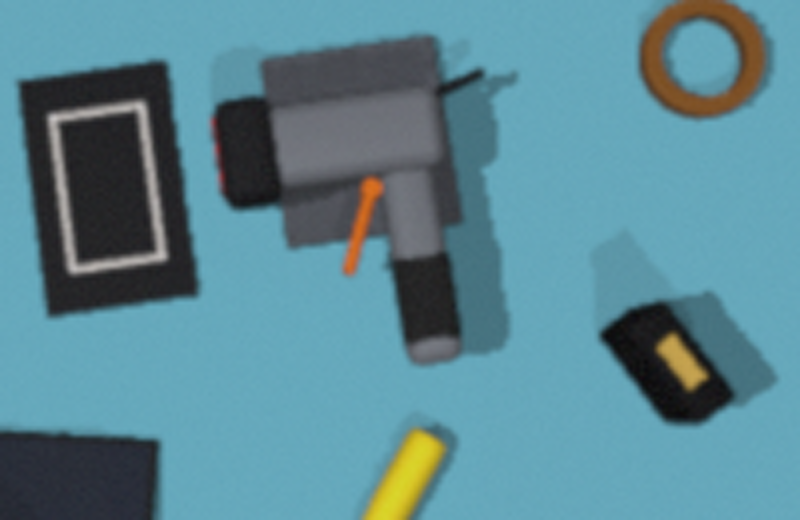

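View pics/sz1.png

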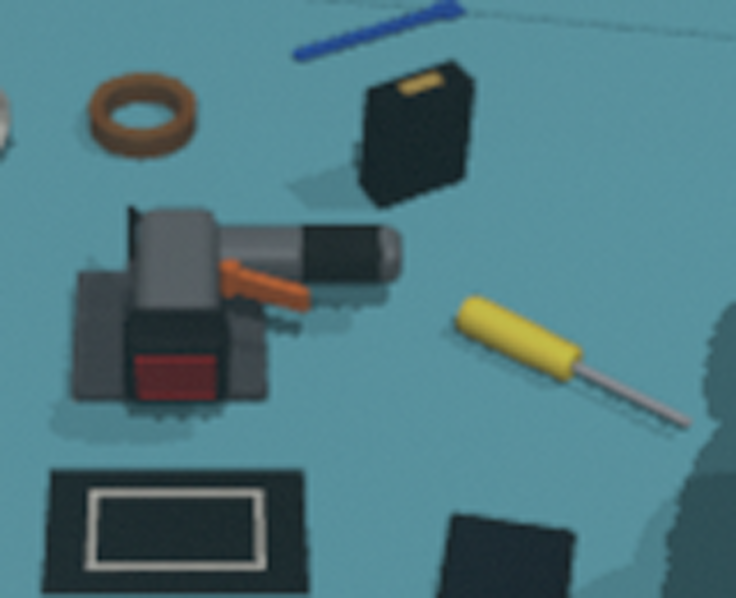

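```bash
python3 - <<'E'
from h import *
t=cv2.imread('pics/top0.png');s=cv2.imread('pics/side0.png')
def z(im,x,y,w,h,f): 
    c=cv2.resize(im[y:y+h,x:x+w],None,fx=f,fy=f,interpolation=cv2.INTER_CUBIC).astype(float)/255
    return (255*np.clip(c*1.0,0,1)**0.45).astype(np.uint8)
a=z(t,365,240,40,40,10);b=z(s,300,148,40,40,10)
cv2.imwrite('pics/pk.png',np.hstack([a,b]))
for n,im in(('top',t),('side',s)):
    hsv=cv2.cvtColor(im,cv2.COLOR_BGR2HSV)
    m=cv2.inRange(hsv,(12,60,70),(35,255,255))
    x0,y0=(365,240) if n=='top' else (300,148)
    m2=np.zeros_like(m); m2[y0:y0+40,x0:x0+40]=m[y0:y0+40,x0:x0+40]
    M=cv2.moments(m2,True); c=(M['m10']/M['m00'],M['m01']/M['m00']); r=cv2.minAreaRect(cv2.findNonZero(m2))
    print(n,c,r,plane(n,*c,85))
E
```

```text
top (389.96153846153845, 260.11538461538464) ((389.8524475097656, 260.1229553222656), (14.596205711364746, 7.042028427124023), 50.194427490234375) [ 455.88833807 -292.64145407   85.        ]
side (321.0625, 157.59375) ((321.0, 157.50001525878906), (3.4785051345825195, 8.538147926330566), 71.56504821777344) [ 453.0709902  -289.95188216   85.        ]
```

View pics/pk.png

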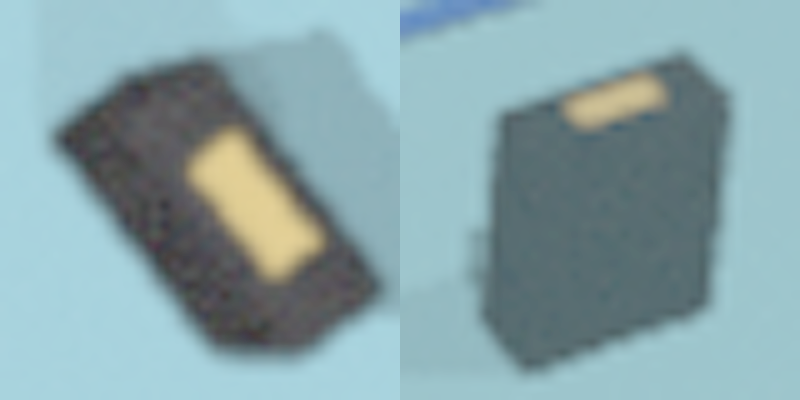

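```bash
python3 - <<'E'
from h import *
def yawof(v): return np.degrees(np.arctan2(v[1],v[0]))
print('pack tri',tri((389.96,260.12),(321.06,157.6)))
# sticker/pack long edges, top view
for n,a,b in(('top',(205,55),(380,290)),('side',(500,112),(685,52)) ):
    o=(365,240) if n=='top' else (260,148)
    A=plane(n,o[0]+a[0]/10,o[1]+a[1]/10,85);B=plane(n,o[0]+b[0]/10,o[1]+b[1]/10,85)
    print(n,A,B,np.linalg.norm(B-A),yawof(B-A))
ims={'top':cv2.imread('pics/top0.png'),'side':cv2.imread('pics/side0.png')}
roi={'top':(228,188,40,56),'side':(238,240,62,30)}
for n in ims:
    x,y,w,h=roi[n]; g=cv2.cvtColor(ims[n],cv2.COLOR_BGR2HSV)[y:y+h,x:x+w]
    m=((g[...,1]<70)&(g[...,2]>90)).astype(np.uint8)
    pts=cv2.findNonZero(m).reshape(-1,2)+[x,y]
    P=np.array([plane(n,u,v,3)[:2] for u,v in pts],np.float32)
    r=cv2.minAreaRect(P); print(n,len(P),r)
# trays
for n in ims:
    hsv=cv2.cvtColor(ims[n],cv2.COLOR_BGR2HSV)
    for c,lo,hi in(('green',(45,100,40),(80,255,255)),('red',(0,150,80),(6,255,255))):
        m=cv2.inRange(hsv,lo,hi); cs,_=cv2.findContours(m,0,1); k=max(cs,key=cv2.contourArea)
        P=np.array([plane(n,*p[0],8)[:2] for p in k],np.float32); print(n,c,cv2.minAreaRect(P))
    m=cv2.inRange(hsv,(5,150,150),(15,255,255)); cs,_=cv2.findContours(m,0,1)
    for k in cs:
        if cv2.contourArea(k)>12: print(n,'orange',cv2.minAreaRect(k), plane(n,*cv2.minAreaRect(k)[0],64))
E
```

```text
pack tri (array([ 454.58151874, -293.23024035,   82.55286959]), np.float64(2.7417717502024783))
top [ 488.74046621 -283.08426041   85.        ] [ 436.48477853 -321.69601607   85.        ] 64.97326041707768 -143.53928500174837
side [ 484.86797202 -276.67093676   85.        ] [ 432.88398914 -315.61685963   85.        ] 64.95474874318882 -143.15978586850318
top 354 ((560.610595703125, 43.73696517944336), (102.96966552734375, 63.33858108520508), 9.31432819366455)
side 219 ((557.7332153320312, 45.00608825683594), (101.7750244140625, 59.881351470947266), 9.343948364257812)
top green ((455.0425720214844, 319.1515197753906), (99.92779541015625, 106.36078643798828), 88.93219757080078)
top red ((603.0155639648438, 301.42333984375), (103.80110168457031, 101.15354919433594), 1.0375797748565674)
top orange ((310.2016296386719, 226.04246520996094), (4.120209693908691, 23.176179885864258), 11.888657569885254) [ 532.4438675  -112.47897534   64.        ]
side green ((451.5394592285156, 310.73040771484375), (91.39393615722656, 105.0672836303711), 88.88751220703125)
side red ((600.3165283203125, 292.94512939453125), (102.80840301513672, 92.18844604492188), 0.9102491140365601)
```

```bash
cat >> h.py <<'E'
def state():
    o=readout.get_obs(); q=o['ee_rot']; M=R.from_quat([q[1],q[2],q[3],q[0]]).as_matrix(); return o,np.array(o['tcp_pos']),M
def goalR(yaw):
    c,s=np.cos(np.radians(yaw)),np.sin(np.radians(yaw)); return np.array([[c,s,0],[s,-c,0],[0,0,-1.]])
def plan(wps,rows):
    """wps: [(x,y,z,yawdeg,opening)], rows each; prints rounded tool-frame increments"""
    o,p,M=state(); out=[]
    for (x,y,z,yaw,op),n in zip(wps,rows):
        g=np.array([x,y,z]);G=goalR(yaw)
        for i in range(n):
            k=n-i
            rv=R.from_matrix(M.T@G).as_rotvec()/k
            d=M.T@((g-p)/k); d=np.round(d,1); rv=np.round(rv,3)
            p=p+M@d; M=M@R.from_rotvec(rv).as_matrix()
            out.append(' '.join(f'{a:g}' for a in list(d)+list(rv)+[op]))
    for i in range(0,len(out),10): print('; '.join(out[i:i+10]))
    print('end',p.round(1))
E
python3 - <<'E'
from h import *
for n in('top','side'):
    print(n,[proj(n,P).round(1) for P in([553,-116.7,64],[516.5,-141,69],[582.5,-98.7,80])])
plan([(480,150,210,-5,1),(454.5,-291.5,170,-53.5,1)],[16,14])
E
```

```text
top [array([312.1, 217.4]), array([322.5, 232.9]), array([304.8, 203.7])]
side [array([279.1, 197.1]), array([293.3, 191.5]), array([267.5, 195.9])]
-23 26.1 1.8 0 0 0.085 1; -20.7 27.9 1.8 0 0 0.085 1; -18.3 29.6 1.8 0 0 0.086 1; -15.7 31 1.8 0 0 0.085 1; -13 32.2 1.8 0 0 0.086 1; -10.1 33.2 1.8 0 0 0.085 1; -7.3 34 1.8 0 0 0.086 1; -4.3 34.5 1.8 0 0 0.085 1; -1.4 34.7 1.8 0 0 0.086 1; 1.6 34.7 1.8 0 0 0.085 1
4.5 34.5 1.9 0 0 0.086 1; 7.5 34 1.8 0 0 0.085 1; 10.3 33.2 1.9 0 0 0.086 1; 13.1 32.2 1.8 0.001 0 0.085 1; 15.9 30.9 1.8 0 0 0.086 1; 18.4 29.5 1.9 0.001 0.001 0.085 1; 0.9 31.6 2.8 -0 -0 0.06 1; 2.8 31.5 2.8 -0 -0 0.061 1; 4.7 31.2 2.8 -0 -0 0.06 1; 6.6 30.9 2.9 -0 -0 0.061 1
8.5 30.4 2.8 -0 -0 0.06 1; 10.3 29.9 2.9 -0 -0 0.061 1; 12.1 29.2 2.8 -0 -0 0.06 1; 13.8 28.4 2.9 -0 -0 0.061 1; 15.5 27.5 2.8 -0 -0 0.06 1; 17.1 26.5 2.9 -0 -0 0.061 1; 18.7 25.4 2.8 -0 -0 0.06 1; 20.2 24.3 2.9 -0 -0 0.061 1; 21.7 23 2.8 -0 -0 0.06 1; 23 21.7 2.9 -0.001 -0 0.061 1
end [ 454.5 -291.5  170. ]
```

Call:
carry_out --increments "-23 26 2 0 0 0.085 1; -20.7 28 2 0 0 0.085 1; -18.3 29.6 2 0 0 0.085 1; -15.7 31 2 0 0 0.085 1; -13 32 2 0 0 0.085 1; -10 33 2 0 0 0.085 1; -7.3 34 2 0 0 0.085 1; -4.3 34.5 2 0 0 0.085 1; -1.4 34.7 2 0 0 0.085 1; 1.6 34.7 2 0 0 0.085 1"

```text
t: 0.93
tcp_pos: [370.6, 326.7, 219.1]
ee_rot: [0.0, 0.977, 0.211, -0.0]
contact_force: [0.3, 0.4, 0.4]
opening: 85.6
```

Call:
carry_out --increments "4.5 34.5 2 0 0 0.085 1; 7.5 34 2 0 0 0.085 1; 10.3 33 2 0 0 0.085 1; 13 32 2 0 0 0.085 1; 16 31 2 0 0 0.085 1; 18.5 29.5 2 0 0 0.085 1; 1 31.5 3 0 0 0.06 1; 3 31.5 3 0 0 0.06 1; 5 31 3 0 0 0.06 1; 6.6 31 3 0 0 0.06 1"

```text
t: 1.77
tcp_pos: [475.2, 24.5, 194.9]
ee_rot: [0.0, 0.987, -0.161, -0.0]
contact_force: [-0.2, -0.7, -0.2]
opening: 85.5
```

Call:
carry_out --increments "8.5 30 3 0 0 0.06 1; 10 30 3 0 0 0.06 1; 12 29 3 0 0 0.06 1; 14 28.4 3 0 0 0.06 1; 15.5 27.5 3 0 0 0.06 1; 17 26.5 3 0 0 0.06 1; 19 25 3 0 0 0.06 1; 20 24 3 0 0 0.06 1; 21 23 3 0 0 0.06 1; 22 21 3 0 0 0.06 1"

```text
t: 2.6
tcp_pos: [460.2, -288.3, 164.9]
ee_rot: [-0.0, 0.895, -0.445, -0.0]
contact_force: [0.1, 0.1, -0.5]
opening: 85.3
```

```bash
python3 - <<'E'
from h import *
o,p,M=state(); print(o['t'],p,M.round(3))
plan([(454.5,-291.5,120,-53.5,1),(454.5,-291.5,39,-53.5,1)],[4,6])
E
```

```text
2.6 [ 460.23794701 -288.25291829  164.88392554] [[ 0.603 -0.797 -0.   ]
 [-0.797 -0.603  0.   ]
 [-0.001  0.    -1.   ]]
-0.2 1.6 11.2 0 0 0.003 1; -0.2 1.6 11.2 0 0 0.003 1; -0.2 1.7 11.2 0 0 0.002 1; -0.2 1.6 11.3 0 0.001 0.003 1; -0 0 13.5 0 -0 -0 1; -0 0 13.5 0 -0 -0 1; -0 0 13.5 0 -0 -0 1; -0 0 13.5 0 -0 -0 1; -0 0 13.5 0 -0 -0 1; -0 0 13.5 0 -0 -0 1
end [ 454.5 -291.5   39. ]
```

Call:
carry_out --increments "-0.2 1.6 11 0 0 0.003 1; -0.2 1.6 11 0 0 0.003 1; -0.2 1.7 11 0 0 0.003 1; -0.2 1.6 11 0 0 0.003 1; 0 0 4 0 0 0 1; 0 0 0 0 0 0 1; 0 0 0 0 0 0 1; 0 0 0 0 0 0 1; 0 0 0 0 0 0 1; 0 0 0 0 0 0 1"

```text
t: 3.43
tcp_pos: [455.5, -290.1, 117.8]
ee_rot: [-0.0, 0.893, -0.449, 0.001]
contact_force: [-0.2, -0.2, 0.3]
opening: 85.3
```

```bash
python3 - <<'E'
from h import *
o,p,M=state(); print(o['t'],p,M.round(3))
t=cams.camera('top')[...,::-1];s=cams.camera('side')[...,::-1]
a=cv2.resize(t[210:310,335:435],(400,400));b=cv2.resize(s[110:210,270:370],(400,400))
cv2.imwrite('pics/d1.png',np.hstack([a,b]))
plan([(454.5,-291.5,39,-53.5,1)],[6])
E
```

```text
3.4333 [ 455.48305812 -290.14217558  117.80805339] [[ 0.597 -0.803  0.001]
 [-0.803 -0.597 -0.   ]
 [ 0.001 -0.    -1.   ]]
0.1 0.2 13.1 -0 -0 0 1; 0.1 0.3 13.1 -0 -0 0 1; 0.1 0.2 13.1 -0 -0 0 1; 0.1 0.3 13.1 -0 -0 0.001 1; 0.1 0.2 13.1 -0 -0 0 1; 0 0.3 13.2 -0 -0.001 0.001 1
end [ 454.5 -291.5   39. ]
```

View pics/d1.png

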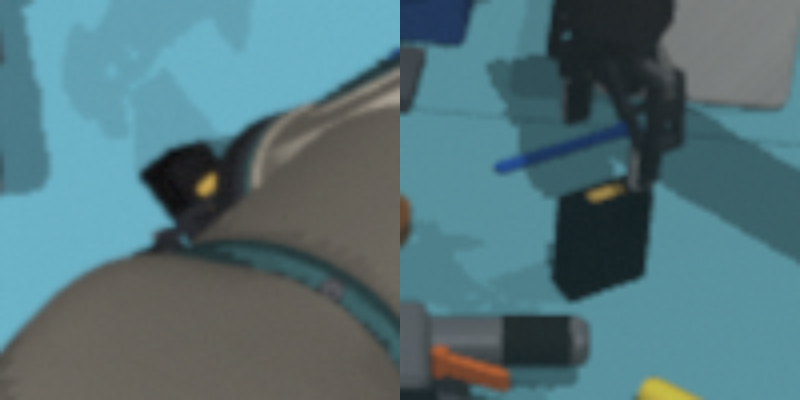

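```bash
python3 - <<'E'
from h import *
o,p,M=state()
for d in(-48,0,48):
    q=proj('side',p+M@np.array([d,0,-5])); print((q-[270,110])*4+[400,0])
print((proj('side',[454.5,-291.5,85])-[270,110])*4+[400,0])
E
```

```text
[639.60311289 183.50063734]
[604.70671899 148.61268323]
[571.29835688 115.21240103]
[602.53199872 188.95778671]
```

Projection matches fingers and pack; descend and grip.

Call:
carry_out --increments "0.1 0.2 13 0 0 0 1; 0.1 0.3 13 0 0 0 1; 0.1 0.2 13 0 0 0 1; 0.1 0.3 13 0 0 0 1; 0.1 0.2 13 0 0 0 1; 0 0.3 13 0 0 0 1; 0 0 0 0 0 0 1; 0 0 0 0 0 0 0.6; 0 0 0 0 0 0 0.45; 0 0 0 0 0 0 0.35" --newtons 30

```text
t: 4.37
tcp_pos: [454.6, -291.8, 40.1]
ee_rot: [0.0, 0.893, -0.449, 0.001]
contact_force: [0.1, 0.0, -0.4]
opening: 51.6
```

Call:
carry_out --increments "0 0 0 0 0 0 0.3; 0 0 0 0 0 0 0.25; 0 0 0 0 0 0 0.2; 0 0 0 0 0 0 0.1; 0 0 0 0 0 0 0; 0 0 0 0 0 0 0; 0 0 0 0 0 0 0; 0 0 0 0 0 0 0; 0 0 0 0 0 0 0; 0 0 0 0 0 0 0" --newtons 30

```text
t: 5.2
tcp_pos: [454.7, -291.7, 40.0]
ee_rot: [-0.0, 0.893, -0.449, 0.001]
contact_force: [-0.8, 0.9, 5.7]
opening: 29.5
```

```bash
python3 - <<'E'
from h import *
o,p,M=state(); print(o['t'],p,o['opening'],o['contact_force'],M.round(3))
plan([(p[0],p[1],160,-53.5,0)],[10])
E
```

```text
5.2 [ 454.6857612  -291.67570925   40.04285393] 29.534446062980024 [-0.81662977  0.92268287  5.68086559] [[ 0.596 -0.803  0.001]
 [-0.803 -0.596 -0.   ]
 [ 0.001 -0.001 -1.   ]]
0 -0 -12 -0 -0 0 0; 0 -0 -12 -0 -0 0 0; 0 -0 -12 -0 -0 0 0; 0 -0 -12 -0 -0 0 0; 0 -0 -12 -0 -0 0 0; 0 -0 -12 -0 -0 0 0; 0 -0 -12 -0 -0 0 0; 0 -0 -12 -0 -0 0.001 0; 0.1 -0 -12 -0 -0.001 0 0; 0 -0.1 -12 -0.001 -0 0.001 0
end [ 454.7 -291.7  160. ]
```

Call:
carry_out --increments "0 0 -4 0 0 0 0; 0 0 -8 0 0 0 0; 0 0 -14 0 0 0 0; 0 0 -18 0 0 0 0; 0 0 -20 0 0 0 0; 0 0 -20 0 0 0 0; 0 0 -20 0 0 0 0; 0 0 -12 0 0 0 0; 0 0 -4 0 0 0 0; 0 0 0 0 0 0 0"

```text
t: 6.03
tcp_pos: [454.5, -291.5, 160.3]
ee_rot: [-0.0, 0.893, -0.449, 0.001]
contact_force: [-0.4, -1.0, -2.4]
opening: 29.6
```

```bash
python3 - <<'E'
from h import *
o,p,M=state(); print(o['t'],p,o['opening'],o['contact_force'])
t=cams.camera('top')[...,::-1];s=cams.camera('side')[...,::-1]
cv2.imwrite('pics/d2.png',np.hstack([cv2.resize(t[150:310,270:430],(400,400)),cv2.resize(s[80:240,220:380],(400,400))]))
plan([(559,44.4,160,-80.7,0)],[20])
E
```

```text
6.0333 [ 454.51969118 -291.47338815  160.31420575] 29.61294757037471 [-0.35922821 -0.96293211 -2.37101181]
-10.3 -14.2 -0.1 0 0 0.024 0; -10.7 -14 -0 0 0 0.024 0; -11 -13.7 -0.1 0 0 0.024 0; -11.3 -13.4 -0 0 0 0.024 0; -11.6 -13.2 -0.1 0 0 0.024 0; -11.9 -12.9 -0 0 0 0.024 0; -12.3 -12.6 -0.1 0 0 0.024 0; -12.5 -12.3 -0 0 0 0.024 0; -12.8 -12 -0.1 0 0 0.024 0; -13.1 -11.7 -0 0 0 0.024 0
-13.4 -11.4 -0.1 0 0 0.024 0; -13.7 -11 -0 0 0 0.024 0; -13.9 -10.7 -0.1 0 0 0.024 0; -14.2 -10.4 -0 0 0 0.024 0; -14.4 -10 -0.1 0 0 0.023 0; -14.7 -9.7 -0 0 0 0.024 0; -14.9 -9.3 -0.1 0 0 0.023 0; -15.1 -9 -0 0 0 0.024 0; -15.3 -8.6 -0.1 0 0.001 0.023 0; -15.5 -8.2 -0.1 0.001 0 0.024 0
end [559.   44.4 160. ]
```

View pics/d2.png

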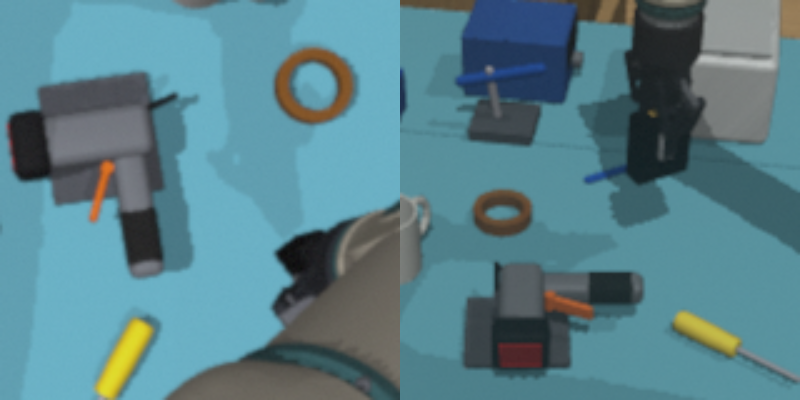

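The pack hangs upright between the fingers (side inset around (658,145)). Carry it over.

Call:
carry_out --increments "-10.3 -14.2 0 0 0 0.024 0; -10.7 -14 0 0 0 0.024 0; -11 -13.7 0 0 0 0.024 0; -11.3 -13.4 0 0 0 0.024 0; -11.6 -13.2 0 0 0 0.024 0; -12 -13 0 0 0 0.024 0; -12.3 -12.6 0 0 0 0.024 0; -12.5 -12.3 0 0 0 0.024 0; -12.8 -12 0 0 0 0.024 0; -13 -11.7 0 0 0 0.024 0"

```text
t: 6.97
tcp_pos: [506.3, -122.7, 158.1]
ee_rot: [0.001, 0.833, -0.554, -0.001]
contact_force: [-0.0, 0.8, -2.5]
opening: 29.7
```

Call:
carry_out --increments "-13.4 -11.4 0 0 0 0.024 0; -13.7 -11 0 0 0 0.024 0; -14 -10.7 0 0 0 0.024 0; -14.2 -10.4 0 0 0 0.024 0; -14.4 -10 0 0 0 0.024 0; -14.7 -9.7 0 0 0 0.024 0; -15 -9.3 0 0 0 0.024 0; -15 -9 0 0 0 0.024 0; -15.3 -8.6 0 0 0 0.024 0; -15.5 -8.2 0 0 0 0.02 0"

```text
t: 7.8
tcp_pos: [558.9, 44.7, 157.9]
ee_rot: [0.001, 0.762, -0.648, -0.001]
contact_force: [0.6, 0.3, -1.9]
opening: 29.4
```

Call:
carry_out --increments "0 0 8 0 0 0 0; 0 0 10 0 0 0 0; 0 0 14 0 0 0 0; 0 0 14 0 0 0 0; 0 0 14 0 0 0 0; 0 0 10 0 0 0 0; 0 0 6 0 0 0 0; 0 0 0 0 0 0 0; 0 0 0 0 0 0 0; 0 0 0 0 0 0 0"

```text
t: 8.63
tcp_pos: [560.0, 43.4, 83.8]
ee_rot: [-0.0, 0.762, -0.647, 0.0]
contact_force: [0.7, 0.2, -2.4]
opening: 29.4
```

```bash
python3 - <<'E'
from h import *
o,p,M=state(); print(o['t'],p,o['opening'],o['contact_force'],M.round(3))
t=cams.camera('top')[...,::-1];s=cams.camera('side')[...,::-1]
cv2.imwrite('pics/d3.png',np.hstack([cv2.resize(t[160:260,200:300],(400,400),interpolation=2),cv2.resize(s[180:280,220:320],(400,400),interpolation=2)]))
print((proj('side',p+[0,0,-40])-[220,180])*4+[400,0],(proj('top',p+[0,0,-40])-[200,160])*4)
plan([(559,44.4,43,-80.7,0)],[10])
E
```

```text
8.6333 [560.02236184  43.41124984  83.75267169] 29.420625430039824 [ 0.73631153  0.17051869 -2.35333299] [[ 0.162 -0.987  0.001]
 [-0.987 -0.162 -0.   ]
 [ 0.    -0.001 -1.   ]]
[587.39100403 252.89707325] [179.21338789 217.36096462]
-0.1 0.1 4.1 -0 -0 0 0; -0.1 0.1 4.1 -0 -0 0 0; -0.1 0.1 4.1 -0 -0 0 0; -0.1 0.1 4.1 -0 -0 0 0; -0.1 0.1 4.1 -0 -0 0 0; -0.1 0.1 4.1 -0 -0 0 0; -0.1 0.1 4.1 -0 -0 0 0; -0 0.1 4.1 -0 -0 0 0; -0.1 0.1 4.1 -0.001 -0 0 0; -0 0.2 4 -0 -0 0 0
end [559.   44.4  43. ]
```

View pics/d3.png

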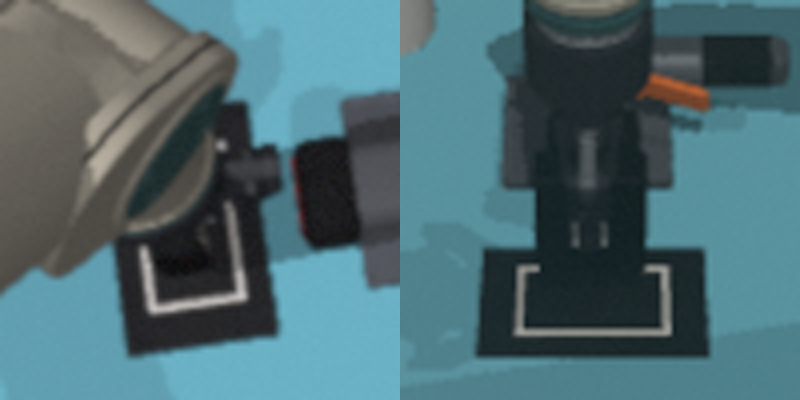

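Call:
carry_out --increments "-0.1 0.1 6 0 0 0 0; -0.1 0.1 6 0 0 0 0; -0.1 0.1 6 0 0 0 0; -0.1 0.1 6 0 0 0 0; -0.1 0.1 5 0 0 0 0; -0.1 0.1 4 0 0 0 0; -0.1 0.1 3 0 0 0 0; -0.1 0.1 2 0 0 0 0; 0 0 1 0 0 0 0; 0 0 0 0 0 0 0"

```text
t: 9.57
tcp_pos: [558.7, 44.4, 44.1]
ee_rot: [0.0, 0.762, -0.647, -0.0]
contact_force: [0.4, 0.4, -1.5]
opening: 29.4
```

```bash
python3 - <<'E'
from h import *
o,p,M=state(); print(o['t'],p,o['opening'],o['contact_force'],M.round(3))
t=cams.camera('top')[...,::-1];s=cams.camera('side')[...,::-1]
cv2.imwrite('pics/d4.png',np.hstack([cv2.resize(t[160:260,200:300],(400,400),interpolation=2),cv2.resize(s[180:280,220:320],(400,400),interpolation=2)]))
E
```

```text
9.5667 [558.6745562   44.44440329  44.14887845] 29.44697624391694 [ 0.43660348  0.38918415 -1.4898537 ] [[ 0.162 -0.987 -0.   ]
 [-0.987 -0.162 -0.   ]
 [ 0.     0.    -1.   ]]
```

View pics/d4.png

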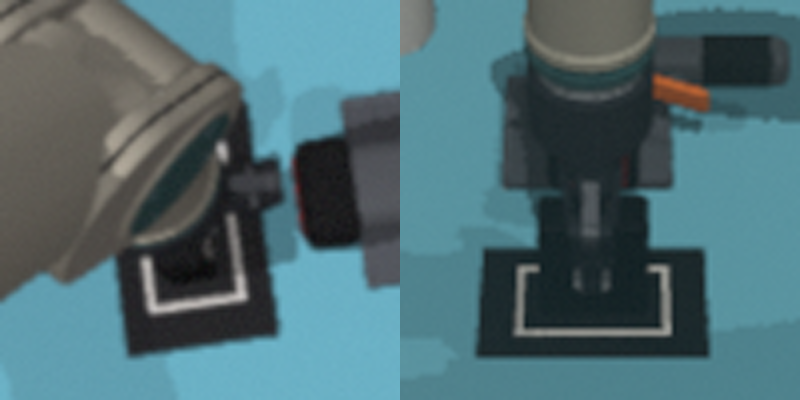

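Call:
carry_out --increments "0 0 0.4 0 0 0 0; 0 0 0.4 0 0 0 0; 0 0 0.4 0 0 0 0; 0 0 0.3 0 0 0 0; 0 0 0 0 0 0 0; 0 0 0 0 0 0 0; 0 0 0 0 0 0 0; 0 0 0 0 0 0 0; 0 0 0 0 0 0 0; 0 0 0 0 0 0 0"

```text
t: 10.5
tcp_pos: [558.8, 44.5, 43.0]
ee_rot: [-0.0, 0.762, -0.647, -0.0]
contact_force: [-1.8, 0.7, 4.2]
opening: 29.5
```

Contact with the plate. Release slowly.

Call:
carry_out --increments "0 0 0 0 0 0 0.36; 0 0 0 0 0 0 0.38; 0 0 0 0 0 0 0.4; 0 0 0 0 0 0 0.45; 0 0 0 0 0 0 0.5; 0 0 0 0 0 0 0.6; 0 0 0 0 0 0 0.7; 0 0 0 0 0 0 0.7; 0 0 0 0 0 0 0.7; 0 0 0 0 0 0 0.7"

```text
t: 11.33
tcp_pos: [558.7, 44.5, 42.8]
ee_rot: [0.0, 0.762, -0.647, -0.0]
contact_force: [0.2, 0.3, -0.1]
opening: 59.8
```

Call:
carry_out --increments "0 0 -3 0 0 0 0.7; 0 0 -6 0 0 0 0.7; 0 0 -12 0 0 0 0.7; 0 0 -18 0 0 0 0.7; 0 0 -20 0 0 0 0.7; 0 0 -20 0 0 0 0.7; 0 0 -20 0 0 0 0.7; 0 0 -16 0 0 0 0.7; 0 0 -8 0 0 0 0.7; 0 0 -4 0 0 0 0.7"

```text
t: 12.17
tcp_pos: [559.4, 44.5, 171.8]
ee_rot: [-0.001, 0.762, -0.647, 0.001]
contact_force: [0.1, -0.2, -1.1]
opening: 60.1
```

```bash
python3 - <<'E'
from h import *
o,p,M=state(); print(o['t'],p,o['opening'],o['contact_force'],M.round(3))
plan([(516.5,-141,170,-80.7,1)],[10])
E
```

```text
12.1667 [559.42715715  44.45800186 171.76974215] 60.110498894770174 [ 0.07318673 -0.1525834  -1.08963674] [[ 0.162 -0.987  0.003]
 [-0.987 -0.162  0.   ]
 [ 0.    -0.003 -1.   ]]
17.6 7.2 0.2 -0 -0 0 1; 17.6 7.2 0.2 -0 -0 0 1; 17.6 7.3 0.1 -0 -0 0 1; 17.6 7.2 0.2 -0 -0 0 1; 17.6 7.3 0.1 -0 -0 0 1; 17.6 7.2 0.2 -0.001 -0 0 1; 17.6 7.3 0.2 -0 -0 0 1; 17.6 7.2 0.1 -0.001 -0 0 1; 17.6 7.3 0.2 -0 -0 0 1; 17.6 7.2 0.1 -0.001 -0 0 1
end [ 516.5 -140.9  170. ]
```

Call:
carry_out --increments "16.5 7.5 0 0 0 0 1; 16.5 7.5 0 0 0 0 1; 16.5 7.5 0 0 0 0 1; 16.5 7.5 0 0 0 0 1; 16.5 7.5 0 0 0 0 1; 16.5 7.5 0 0 0 0 1; 16.5 7.5 0 0 0 0 1; 16.5 7.5 0 0 0 0 1; 16.5 7.5 0 0 0 0 1; 16.5 7.5 0 0 0 0 1"

```text
t: 13.0
tcp_pos: [510.6, -131.0, 169.3]
ee_rot: [0.0, 0.762, -0.647, -0.001]
contact_force: [0.4, -0.3, 1.3]
opening: 85.2
```

```bash
python3 - <<'E'
from h import *
o,p,M=state(); print(o['t'],p,o['opening'],o['contact_force'])
t=cams.camera('top')[...,::-1];s=cams.camera('side')[...,::-1]
cv2.imwrite('pics/d5.png',np.hstack([cv2.resize(t[160:260,220:340],(480,400),interpolation=2),cv2.resize(s[180:280,240:320],(320,400),interpolation=2)]))
cv2.imwrite('pics/t5.png',t);cv2.imwrite('pics/s5.png',s)
plan([(514.9,-131.1,120,-80.7,1),(514.9,-131.1,42,-80.7,1)],[3,7])
E
```

```text
13.0 [ 510.60022763 -131.03858486  169.31475948] 85.20282927126499 [ 0.42469467 -0.29540752  1.29527242]
-0.7 -1.8 16.6 0 -0.001 -0.002 1; -0.7 -1.8 16.6 0.001 -0 -0.001 1; -0.6 -1.7 16.7 0 -0.001 -0.002 1; -0 -0 11.1 0 0 0 1; -0 -0 11.1 0 0 0 1; -0 -0 11.2 0 0 0 1; -0 -0 11.1 0 0 0 1; -0 -0 11.2 0 0 0 1; -0 -0 11.1 0 0 0 1; -0 -0 11.2 0 0 0 1
end [ 514.9 -131.1   42. ]
```

View pics/d5.png

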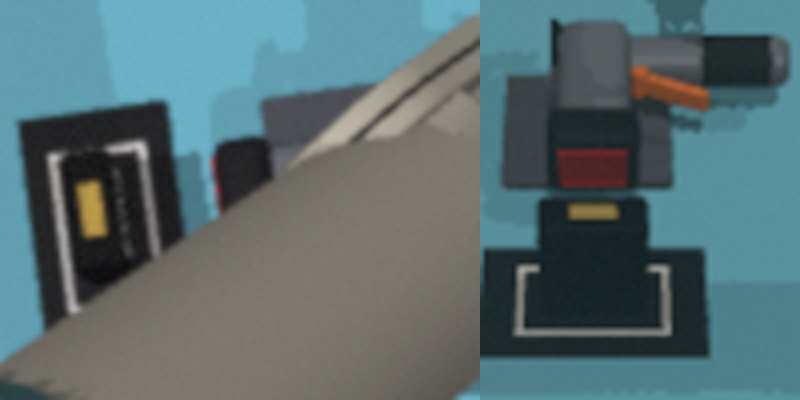

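```bash
python3 - <<'E'
from h import *
c,s=np.cos(np.radians(9.3)),np.sin(np.radians(9.3))
for n,u in(('top',(243,212.2)),('side',(268.3,232.8))):
    P=plane(n,*u,88); d=P[:2]-np.array([560.6,43.7] if n=='top' else [557.7,45.0]); print(n,P,'in spot frame',c*d[0]+s*d[1],-s*d[0]+c*d[1])
o,p,M=state()
s=cv2.imread('pics/s5.png')[100:230,230:390]; cv2.imwrite('pics/d5b.png',cv2.resize(s,None,fx=4,fy=4))
for d in(-48,48):
  print((proj('side',p+M@np.array([d,0,-5]))-[230,100])*4, proj('side',np.array([514.9,-131.1,42])+M@np.array([d,0,-5])))
E
```

```text
top [559.16813023  43.3026294   88.        ] in spot frame -1.4772654732624337 -0.1607518235045046
side [555.08048639  48.33612049  88.        ] in spot frame -2.045952160161936 3.7155929848629152
[268.27607177 298.45052494] [293.59759794 211.38563385]
[263.97013406 209.503648  ] [292.75956286 188.68384941]
```

View pics/d5b.png

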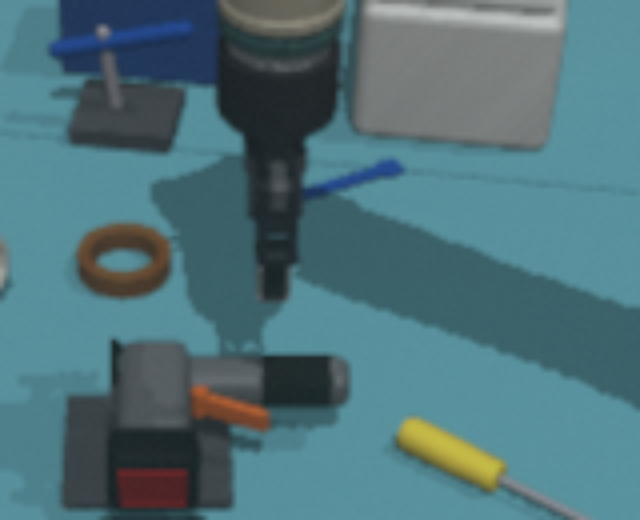

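```bash
python3 - <<'E'
from h import *
c,s=np.cos(np.radians(9.3)),np.sin(np.radians(9.3))
def sc(P): d=P[:2]-np.array([582.5,-98.7]); return (c*d[0]+s*d[1],-s*d[0]+c*d[1])
print('tip top', [sc(plane('top',220+x/4,170+y/4,64)) for x,y in((343,272),(356,275),(372,187))])
print('grip top, outline', [sc(plane('top',220+x/4,170+y/4,62)) for x,y in((400,300),(452,290))], sc(plane('top',220+435/4,170+360/4,55)))
print('tip side z64/46', [sc(plane('side',230+x/4,100+y/4,z)) for x,y,z in((270,412,64),(268,430,46))])
print('tri',[ (lambda P:(sc(P),P[2]))(tri((307.5,238),(230+269/4,100+421/4))[0])])
print('stand',[sc(plane('top',220+x/4,170+y/4,8)) for x,y in((288,247),(462,222))])
E
```

```text
tip top [(np.float64(-77.7830339194493), np.float64(9.017868395151904)), (np.float64(-80.60380064995894), np.float64(1.791364082722696)), (np.float64(-30.925439148483346), np.float64(-15.344225125084542))]
grip top, outline [(np.float64(-98.55610238943784), np.float64(-21.463240703420105)), (np.float64(-97.18624415585143), np.float64(-52.34442316708477))] (np.float64(-135.65418150691244), np.float64(-36.80490622158226))
tip side z64/46 [(np.float64(-82.41501619334585), np.float64(11.443672009539508)), (np.float64(-81.69518037142666), np.float64(10.182433676127996))]
tri [((np.float64(-79.92983054865998), np.float64(4.525404747120858)), np.float64(49.812484939482374))]
stand [(np.float64(-53.761281299767305), np.float64(37.20763572336823)), (np.float64(-53.97325221141386), np.float64(-71.29249307452932))]
```

Call:
carry_out --increments "-0.7 -1.8 16.6 0 0 -0.002 1; -0.7 -1.8 16.6 0 0 -0.001 1; -0.6 -1.7 16.7 0 0 -0.001 1; 0 0 11 0 0 0 1; 0 0 13 0 0 0 1; 0 0 13 0 0 0 1; 0 0 13 0 0 0 1; 0 0 13 0 0 0 1; 0 0 10 0 0 0 1; 0 0 5 0 0 0 1" --newtons 30

```text
t: 13.93
tcp_pos: [515.7, -126.8, 40.5]
ee_rot: [0.0, 0.764, -0.646, -0.001]
contact_force: [-0.2, 0.3, 0.7]
opening: 85.1
```

```bash
python3 - <<'E'
from h import *
o,p,M=state(); print(o['t'],p,o['opening'],o['contact_force'],o['joint_pos'])
s=cams.camera('side')[...,::-1]; cv2.imwrite('pics/s6.png',cv2.resize(s[130:260,230:330],None,fx=4.5,fy=4.5))
plan([(514.9,-131.1,42,-80.7,1)],[1])
E
```

```text
13.9333 [ 515.73966609 -126.83581241   40.527594  ] 85.13789943420446 [-0.18309247  0.3289132   0.71571711] [-0.14044296  0.84427352  0.51953892  2.00070022 -0.83668371  0.52408845
 -0.4154138 ]
4 1.3 -1.7 0.002 0.001 0.005 1
end [ 515.  -131.1   42. ]
```

View pics/s6.png

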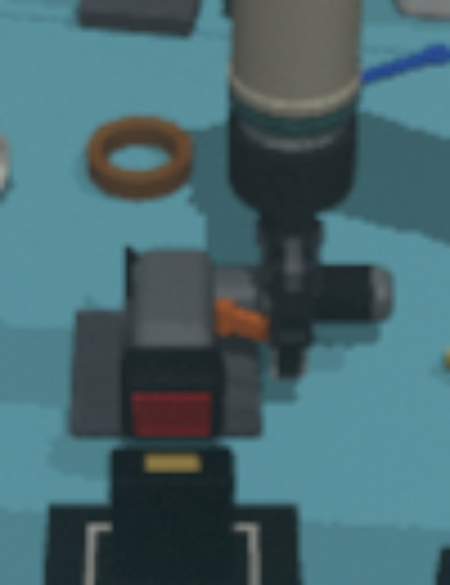

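Call:
carry_out --increments "2 0.7 0 0 0 0.003 0.9; 2 0.6 0 0 0 0.002 0.85; 0 0 0 0 0 0 0.8; 0 0 0 0 0 0 0.8; 1 0 0 0 0 0 0.75; 2 0 0 0 0 0 0.75; 0 0 0 0 0 0 0.72; 0 0 0 0 0 0 0.72; 0 0 0 0 0 0 0.72; 0 0 0 0 0 0 0.72" --newtons 25

```text
t: 14.82
tcp_pos: [515.7, -134.1, 41.8]
ee_rot: [-0.0, 0.762, -0.648, -0.001]
contact_force: [-2.2, 2.8, 1.5]
opening: 61.4
```

```bash
python3 - <<'E'
from h import *
o,p,M=state(); print(o['t'],p,o['opening'],o['contact_force'])
c,s=np.cos(np.radians(9.3)),np.sin(np.radians(9.3)); d=p[:2]-np.array([582.5,-98.7]); print(c*d[0]+s*d[1],-s*d[0]+c*d[1])
s=cams.camera('side')[...,::-1]; cv2.imwrite('pics/s7.png',cv2.resize(s[160:240,260:320],None,fx=8,fy=7))
E
```

```text
14.8167 [ 515.70063966 -134.1233647    41.7801263 ] 61.37995283785777 [-2.15682882  2.80685526  1.52754499]
-71.64588169566463 -24.162718072672927
```

View pics/s7.png

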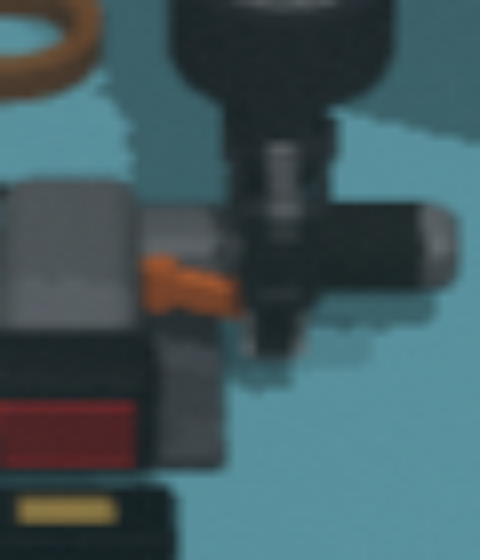

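Call:
carry_out --increments "1.5 0 0 0 0 0 0.68; 1.5 0 0 0 0 0 0.64; 1.5 0 0 0 0 0 0.6; 1.5 0 0 0 0 0 0.57; 1 0 0 0 0 0 0.54; 0 0 0 0 0 0 0.5; 0 0 0 0 0 0 0.46; 0 0 0 0 0 0 0.44; 0 0 0 0 0 0 0.42; 0 0 0 0 0 0 0.42" --newtons 30

```text
t: 15.7
tcp_pos: [516.5, -141.1, 41.8]
ee_rot: [-0.0, 0.762, -0.648, -0.001]
contact_force: [-4.1, 5.2, 3.9]
opening: 41.4
```

```bash
python3 - <<'E'
from h import *
o,p,M=state(); print(o['t'],p,o['opening'],o['contact_force'],o['torque'])
c,s=np.cos(np.radians(9.3)),np.sin(np.radians(9.3)); d=p[:2]-np.array([582.5,-98.7]); print(c*d[0]+s*d[1],-s*d[0]+c*d[1])
s=cams.camera('side')[...,::-1]; cv2.imwrite('pics/s8.png',cv2.resize(s[160:240,260:320],None,fx=8,fy=7))
E
```

```text
15.7 [ 516.51104787 -141.0959512    41.832546  ] 41.37189753810084 [-4.14076617  5.21791456  3.85783061] [1.07537773 0.74427481 0.18546201]
-71.97292234331806 -31.174619976722596
```

View pics/s8.png

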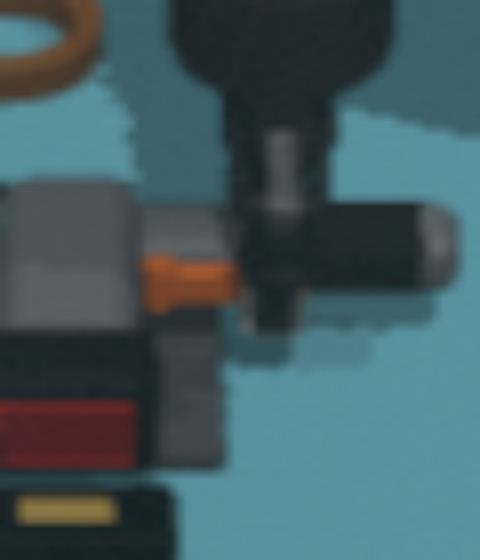

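Call:
carry_out --increments "0 0 0 0 0 0 0.42; 0 0 0 0 0 0 0.42; 0 0 0 0 0 0 0.42; 0 0 0 0 0 0 0.5; -1 0 0 0 0 0 0.6; -2 0 0 0 0 0 0.7; -2 0 0 0 0 0 0.8; -3 0 0 0 0 0 0.9; -2 0 0 0 0 0 1; 0 0 0 0 0 0 1"

```text
t: 16.58
tcp_pos: [515.9, -132.4, 42.1]
ee_rot: [0.0, 0.762, -0.648, 0.001]
contact_force: [1.1, 0.4, 0.1]
opening: 85.4
```

```bash
python3 - <<'E'
from h import *
o,p,M=state(); print(o['t'],p,o['opening'],o['contact_force'])
s=cams.camera('side')[...,::-1]; cv2.imwrite('pics/s9.png',cv2.resize(s[160:280,230:320],None,fx=5,fy=5))
E
```

```text
16.5833 [ 515.90341215 -132.42364796   42.13247059] 85.41920987563175 [1.13903353 0.41703395 0.13519523]
```

View pics/s9.png

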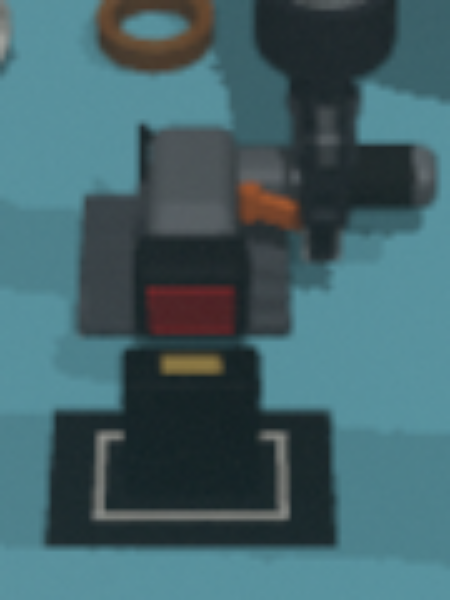

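Call:
carry_out --increments "0 0 -6 0 0 0 1; 0 0 -12 0 0 0 1; 0 0 -18 0 0 0 1; 0 0 -20 0 0 0 1; 0 0 -20 0 0 0 1; 0 0 -20 0 0 0 1; 0 0 -16 0 0 0 1; 0 0 -10 0 0 0 1; 0 0 -4 0 0 0 1; 0 0 0 0 0 0 0.8"

```text
t: 17.47
tcp_pos: [516.2, -132.0, 169.0]
ee_rot: [-0.0, 0.762, -0.648, 0.001]
contact_force: [-0.1, -0.2, 1.0]
opening: 75.6
```

```bash
python3 - <<'E'
from h import *
o,p,M=state(); print(o['t'],p)
plan([(558.7,44.5,168,-80.7,.75)],[10])
E
```

```text
17.4667 [ 516.18891694 -131.98359139  168.98208222]
-16.7 -7 0.1 -0 -0 -0 0.75; -16.7 -7 0.1 -0 -0 -0 0.75; -16.7 -7 0.1 -0 -0 -0 0.75; -16.7 -7.1 0.1 -0 -0 -0 0.75; -16.8 -7 0.1 -0 -0 -0 0.75; -16.7 -7.1 0.1 -0 -0 -0 0.75; -16.8 -7 0.1 -0 -0 -0 0.75; -16.7 -7.1 0.1 -0.001 -0 -0 0.75; -16.8 -7 0.1 -0 -0 -0 0.75; -16.7 -7.1 0.1 -0.001 -0.001 -0.001 0.75
end [558.7  44.5 168. ]
```

Call:
carry_out --increments "-16.7 -7 0 0 0 0 0.75; -16.7 -7 0 0 0 0 0.75; -16.7 -7 0 0 0 0 0.75; -16.7 -7 0 0 0 0 0.75; -16.8 -7 0 0 0 0 0.75; -16.7 -7 0 0 0 0 0.75; -16.8 -7 0 0 0 0 0.75; -16.7 -7.1 0 0 0 0 0.75; -16.8 -7 0 0 0 0 0.75; -16.7 -7.1 0 0 0 0 0.75"

```text
t: 18.3
tcp_pos: [557.4, 45.5, 166.7]
ee_rot: [0.001, 0.762, -0.648, -0.001]
contact_force: [-0.7, -0.2, 0.6]
opening: 64.0
```

Call:
carry_out --increments "0 0 10 0 0 0 0.75; 0 0 15 0 0 0 0.75; 0 0 15 0 0 0 0.75; 0 0 5 0 0 0 0.75; 0 0 0 0 0 0 0.75; 0 0 0 0 0 0 0.75; 0 0 0 0 0 0 0.75; 0 0 0 0 0 0 0.75; 0 0 0 0 0 0 0.75; 0 0 0 0 0 0 0.75"

```text
t: 19.13
tcp_pos: [558.3, 44.6, 123.4]
ee_rot: [-0.0, 0.762, -0.648, 0.0]
contact_force: [0.4, 0.3, -0.5]
opening: 64.2
```

```bash
python3 - <<'E'
from h import *
o,p,M=state(); print(o['t'],p,o['opening'])
plan([(558.7,44.5,43,-80.7,.75)],[8])
E
```

```text
19.1333 [558.31789271  44.64127586 123.36487575] 64.15892557994991
0 -0 10 -0 0 -0 0.75; 0 -0 10.1 -0 0 -0 0.75; 0 -0 10 -0 0 -0 0.75; 0 -0.1 10.1 -0 0 -0 0.75; 0.1 -0 10 -0 0 -0 0.75; 0 -0.1 10.1 -0 0 -0 0.75; 0.1 -0 10 -0 0 -0 0.75; 0 -0.1 10.1 -0.001 0 -0 0.75
end [558.7  44.5  43. ]
```

Call:
carry_out --increments "0 0 10 0 0 0 0.75; 0 0 12 0 0 0 0.75; 0 0 12 0 0 0 0.75; 0 0 12 0 0 0 0.75; 0 0 12 0 0 0 0.75; 0 0 12 0 0 0 0.75; 0 0 7 0 0 0 0.75; 0 0 3 0 0 0 0.75; 0 0 0 0 0 0 0.6; 0 0 0 0 0 0 0.5" --newtons 30

```text
t: 19.97
tcp_pos: [558.3, 44.4, 43.0]
ee_rot: [-0.0, 0.762, -0.648, 0.0]
contact_force: [0.3, -0.7, -0.1]
opening: 42.8
```

Call:
carry_out --increments "0 0 0 0 0 0 0.42; 0 0 0 0 0 0 0.36; 0 0 0 0 0 0 0.3; 0 0 0 0 0 0 0.2; 0 0 0 0 0 0 0.1; 0 0 0 0 0 0 0; 0 0 0 0 0 0 0; 0 0 0 0 0 0 0; 0 0 0 0 0 0 0; 0 0 0 0 0 0 0"

```text
t: 20.8
tcp_pos: [558.5, 44.5, 43.5]
ee_rot: [-0.0, 0.762, -0.648, 0.0]
contact_force: [-0.5, 0.1, 4.8]
opening: 29.7
```

Call:
carry_out --increments "0 0 -4 0 0 0 0; 0 0 -8 0 0 0 0; 0 0 -14 0 0 0 0; 0 0 -20 0 0 0 0; 0 0 -20 0 0 0 0; 0 0 -20 0 0 0 0; 0 0 -14 0 0 0 0; 0 0 -4 0 0 0 0; 0 0 0 0 0 0 0; 0 0 0 0 0 0 0"

```text
t: 21.63
tcp_pos: [557.5, 45.0, 146.4]
ee_rot: [0.0, 0.762, -0.648, -0.001]
contact_force: [-1.0, 0.6, -2.3]
opening: 29.7
```

```bash
python3 - <<'E'
from h import *
plan([(453,316.5,146,-1,0)],[20])
E
```

```text
-14.2 3 0 0 0 -0.07 0; -14.4 2 0 0 0 -0.07 0; -14.5 0.9 0 0 0 -0.07 0; -14.5 -0.1 0 0 0 -0.069 0; -14.5 -1.1 0 0 0 -0.07 0; -14.4 -2.1 0 0 0 -0.069 0; -14.2 -3.1 0 0 0 -0.07 0; -14 -4.1 0 0 0 -0.069 0; -13.7 -5 0.1 0 0 -0.07 0; -13.3 -5.9 0 0 0 -0.069 0
-12.8 -6.9 0.1 0 0 -0.07 0; -12.3 -7.7 0 -0 0 -0.069 0; -11.8 -8.6 0.1 -0 0 -0.07 0; -11.1 -9.4 0 -0 0 -0.069 0; -10.5 -10.1 0.1 -0 0 -0.07 0; -9.7 -10.8 0 -0 0 -0.069 0; -9 -11.4 0.1 -0 0 -0.07 0; -8.1 -12.1 0 -0 0 -0.069 0; -7.3 -12.6 0.1 -0 0.001 -0.07 0; -6.4 -13 0 -0 0 -0.069 0
end [453.  316.5 146. ]
```

Call:
carry_out --increments "-14.2 3 0 0 0 -0.07 0; -14.4 2 0 0 0 -0.07 0; -14.5 1 0 0 0 -0.07 0; -14.5 0 0 0 0 -0.07 0; -14.5 -1 0 0 0 -0.07 0; -14.4 -2 0 0 0 -0.07 0; -14.2 -3 0 0 0 -0.07 0; -14 -4 0 0 0 -0.07 0; -13.7 -5 0 0 0 -0.07 0; -13.3 -6 0 0 0 -0.07 0"

```text
t: 22.47
tcp_pos: [504.0, 180.6, 145.6]
ee_rot: [0.001, 0.938, -0.346, -0.001]
contact_force: [0.3, -0.8, -3.0]
opening: 29.9
```

Call:
carry_out --increments "-12.8 -7 0 0 0 -0.07 0; -12.3 -7.7 0 0 0 -0.07 0; -11.8 -8.6 0 0 0 -0.07 0; -11 -9.4 0 0 0 -0.07 0; -10.5 -10 0 0 0 -0.07 0; -9.7 -10.8 0 0 0 -0.07 0; -9 -11.4 0 0 0 -0.07 0; -8 -12 0 0 0 -0.07 0; -7.3 -12.6 0 0 0 -0.07 0; -6.4 -13 0 0 0 -0.06 0"

```text
t: 23.3
tcp_pos: [451.2, 315.5, 145.6]
ee_rot: [0.001, 1.0, -0.008, -0.001]
contact_force: [-0.1, 0.8, -2.1]
opening: 29.8
```

Call:
carry_out --increments "0 0 5 0 0 0 0; 0 0 10 0 0 0 0; 0 0 10 0 0 0 0; 0 0 10 0 0 0 0; 0 0 5 0 0 0 0; 0 0 0 0 0 0 0; 0 0 0 0 0 0 0; 0 0 0 0 0 0 0; 0 0 0 0 0 0 0; 0 0 0 0 0 0 0"

```text
t: 24.13
tcp_pos: [452.7, 315.5, 107.4]
ee_rot: [-0.0, 1.0, -0.01, 0.0]
contact_force: [0.2, -0.4, -1.6]
opening: 29.6
```

```bash
python3 - <<'E'
from h import *
o,p,M=state(); print(o['t'],p,o['opening'],o['contact_force'],M.round(3))
t=cams.camera('top')[...,::-1];s=cams.camera('side')[...,::-1]
cv2.imwrite('pics/e1.png',np.hstack([cv2.resize(t[170:300,80:210],(390,390),interpolation=2),cv2.resize(s[260:390,190:340],(410,390),interpolation=2)]))
plan([(453,316.5,51,-1,0)],[10])
E
```

```text
24.1333 [452.69771058 315.49132137 107.35955899] 29.571637671825805 [ 0.2402936  -0.43945997 -1.61102447] [[ 1.    -0.019  0.001]
 [-0.019 -1.     0.001]
 [ 0.001 -0.001 -1.   ]]
0 -0.1 5.6 -0 -0 -0 0; 0 -0.1 5.6 -0 -0 -0 0; 0 -0.1 5.6 -0 -0 -0 0; 0.1 -0.1 5.6 -0 -0 -0 0; 0 -0.1 5.6 -0 -0 -0 0; 0.1 -0.1 5.7 -0 -0 -0 0; 0 -0.1 5.6 -0 -0 -0 0; 0.1 -0.1 5.7 -0 -0 -0 0; 0 -0.1 5.6 -0 -0 -0.001 0; 0.1 -0 5.7 -0.001 -0.001 -0 0
end [453.  316.5  51. ]
```

View pics/e1.png

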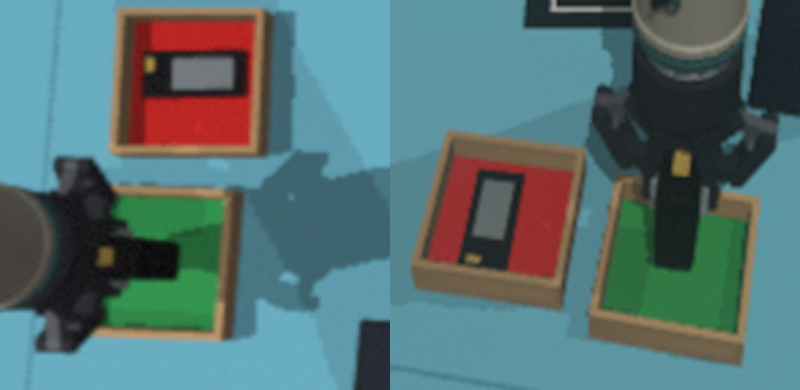

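Call:
carry_out --increments "0 -0.1 6 0 0 0 0; 0 -0.1 9 0 0 0 0; 0 -0.1 9 0 0 0 0; 0 -0.1 9 0 0 0 0; 0 -0.1 9 0 0 0 0; 0 -0.1 6 0 0 0 0; 0 -0.1 5 0 0 0 0; 0 -0.1 3 0 0 0 0; 0 0 1 0 0 0 0; 0 0 0 0 0 0 0"

```text
t: 25.07
tcp_pos: [452.4, 316.1, 49.7]
ee_rot: [0.0, 1.0, -0.01, -0.0]
contact_force: [0.3, -0.4, -1.6]
opening: 29.3
```

Call:
carry_out --increments "0 0 0.5 0 0 0 0; 0 0 0.5 0 0 0 0; 0 0 0.5 0 0 0 0; 0 0 0.5 0 0 0 0; 0 0 0 0 0 0 0; 0 0 0 0 0 0 0; 0 0 0 0 0 0 0; 0 0 0 0 0 0 0; 0 0 0 0 0 0 0; 0 0 0 0 0 0 0"

```text
t: 25.9
tcp_pos: [452.6, 316.3, 48.5]
ee_rot: [-0.0, 1.0, -0.01, 0.0]
contact_force: [-1.1, -1.3, 6.4]
opening: 29.6
```

Floor contact felt (48.5 ≈ expected). Release and lift.

Call:
carry_out --increments "0 0 0 0 0 0 0.36; 0 0 0 0 0 0 0.38; 0 0 0 0 0 0 0.4; 0 0 0 0 0 0 0.45; 0 0 0 0 0 0 0.5; 0 0 0 0 0 0 0.6; 0 0 0 0 0 0 0.7; 0 0 0 0 0 0 0.7; 0 0 0 0 0 0 0.7; 0 0 0 0 0 0 0.7"

```text
t: 26.73
tcp_pos: [452.4, 316.1, 47.9]
ee_rot: [-0.0, 1.0, -0.01, -0.0]
contact_force: [-0.3, -0.4, -0.5]
opening: 59.8
```

Call:
carry_out --increments "0 0 -3 0 0 0 0.7; 0 0 -6 0 0 0 0.7; 0 0 -12 0 0 0 0.7; 0 0 -18 0 0 0 0.7; 0 0 -20 0 0 0 0.7; 0 0 -20 0 0 0 0.7; 0 0 -20 0 0 0 0.7; 0 0 -20 0 0 0 0.7; 0 0 -16 0 0 0 0.7; 0 0 -8 0 0 0 0.7"

```text
t: 27.57
tcp_pos: [453.5, 316.6, 194.1]
ee_rot: [-0.001, 1.0, -0.01, 0.002]
contact_force: [-0.2, 0.1, -0.4]
opening: 59.5
```

Call:
carry_out --increments "0 15 0 0 0 0 0.7; 0 18 0 0 0 0 0.7; 0 20 0 0 0 0 0.7; 0 20 0 0 0 0 0.7; 0 20 0 0 0 0 0.7; 0 18 0 0 0 0 0.7; 0 10 0 0 0 0 0.7; 0 5 0 0 0 0 0.7; 0 0 0 0 0 0 0.7; 0 0 0 0 0 0 0.7"

```text
t: 28.4
tcp_pos: [450.0, 190.7, 190.8]
ee_rot: [-0.0, 1.0, -0.009, -0.0]
contact_force: [-0.0, 0.8, 0.8]
opening: 60.1
```

```bash
python3 - <<'E'
from h import *
o,p,M=state(); print(o['t'],p,o['opening'],o['contact_force'])
t=cams.camera('top')[...,::-1];s=cams.camera('side')[...,::-1]
cv2.imwrite('pics/f_t.png',t);cv2.imwrite('pics/f_s.png',s)
E
```

```text
28.4 [449.95723181 190.67950341 190.75417913] 60.14411099273124 [-0.02107849  0.83623788  0.75557197]
```

View pics/f_t.png

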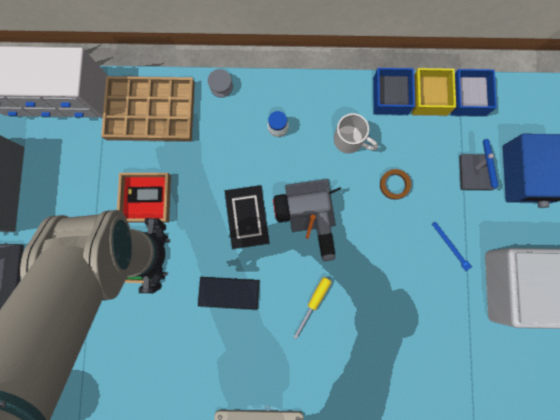

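View pics/f_s.png

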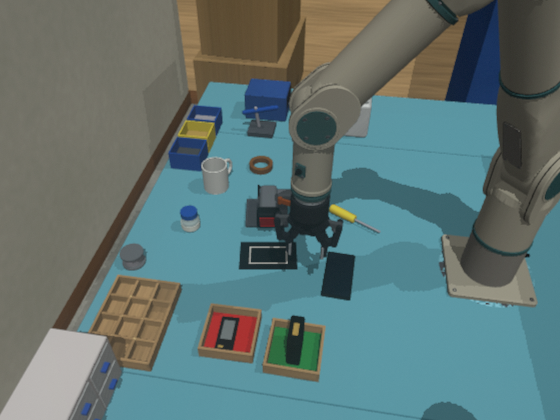

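```bash
python3 - <<'E'
from h import *
print(plane('side',296,328,93), proj('side',[452.5,316.3,93]))
print(ctrl.sign_off())
E
```

```text
[450.52357585 316.52662588  93.        ] [295.07157646 327.77537245]
the job is handed in; nothing more can be done
None
```

The pack is booked in and standing upright in the green tray. I handed the job in at about 28 s of the 72 s allowed; sign-off gives no verdict.

- **Scan spot:** I stood the pack in the outlined rectangle with its label towards the scanner window and let go. The pack's top sticker put it about 2 mm off centre in x. In y the top view gave 0 mm and the side view 4 mm off. Both are well inside the limits.
- **Trigger:** I squeezed it for roughly 0.6–0.7 s. The fingers closed to 41 mm, against about 43 mm for a full squeeze. The next picture showed the trigger sprung back and the pack still in place.
- **Green tray:** The pack landed about 2–3 mm from where I measured the tray centre. The last side picture shows it upright, and its sticker is within 1 pixel of where a pack standing on the tray floor should appear. In the last top picture the trigger is out and the other objects look unmoved, judged by eye. The gripper is clear of everything.

**Disagreements:** The two cameras differed by about 3–4 mm on positions measured at the same height. The gripper also came down about 4 mm off my planned point beside the trigger, and I corrected that before squeezing. No check failed. I had no direct reading of the trigger angle, so I judged the squeeze only from the finger opening and the pictures.

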